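Roll the culture bottle up its loading ramp

ROBOT

A 7-joint arm with a two-finger parallel gripper is mounted at the origin on a cart in front of the work surface, level with it; the furniture and walls round the work are solid. World frame = base frame: x ahead of the robot, y to its left, z up, the work surface at z = 0. Lengths are in m, angles in rad, forces in N, time in s.
With the tool pointing down it reaches from about 0.425 to 1.025 m from the base axis. Payload 9.4 kg.
Tool frame: the origin (TCP) lies between the finger pads; the fingertips stand 14 mm ahead of it and the grasp point (between the pads) lies 5 mm behind it; z points along the fingers, y is the line along which they close (so a half turn about z gives the same grasp; the last joint's range is limited). The gripper opens to 93 mm and grips with 3 to 60 N. Pads are 15 mm wide; open, the fingers measure 128 mm over their backs; the gripper's body (75 mm by 188 mm) begins 65 mm behind the grasp point.
Start: joints at [1.148, 0.599, -0.003, 1.599, 0.002, 0.943, -0.08], TCP at [0.246, -0.682, 0.233] pointing down, gripper open.
Joint ranges: [-2.57, 2.57], [-0.35, 1.97], [-1.29, 1.29], [0.11, 2.56], [-1.05, 4.19], [0.11, 1.86], [-2.63, 2.63]. Speed limits (rad/s): [2.22, 2.22, 3.01, 3.01, 3.14, 3.14, 3.14].

INTERFACE

Orientations are given as a unit quaternion [x, y, z, w].
In Python, from bench import bot, grab_frame, camera_model, order gives the robot as it stands.
- The arm moves only by the tool step_arm, never from a script. Its argument "motion" is a list of rows, each an object of numbers: "x", "y", "z": the shift along the tool's x, y, z in m; "ax", "ay", "az": the turn, a rotation vector about the tool's x, y, z in rad; "grip": the closure in counts, from 0 (fully open) to 255 (shut). In form: [{"x": .., "y": .., "z": .., "ax": .., "ay": .., "az": .., "grip": ..}, ...]. A call has 1 to 5 rows; each row is the pose to reach, as a shift and turn from the pose commanded when the call began, along the tool's axes at that moment; what a row does not reach only later rows make up. A row lasts 1/10 s, in which the tool goes at most 50 mm and 8.59 degrees, less where a joint would pass 70% of its speed; a pose out of reach is approached as far as the arm can. A call with a gripper value outside its range is refused whole. The fingers move at their own pace and stop on an object; "force" is the grip in N (left out, the last holds). Time passes only in rows, so rows that repeat a pose let the fingers close. It gives the time, the measured TCP pose, the force, the opening and the grip force at its end, in the units of the state.
- bot.sense(): the state, without advancing time (a new reading comes with each control period).
- grab_frame(name): name is "scene" or "top" or "wrist"; returns the picture (480x640x3 uint8, blue, green, red); there is no depth.
- camera_model(name): a dict with "intrinsics" (3x3 intrinsics, pixels), "dist" ([k1, k2, p1, p2, k3] as OpenCV has them; the pictures are not rectified), "world_from_camera" (4x4, takes a point from camera to world coordinates). Camera axes: x right, y down, z forward; pixel columns grow to the right and rows downward; lengths in m; the calibration is good to about 2 mm. A picture is of the moment at which its call begins: read the wrist's pose just before it. camera_model takes no time and is no camera call; for the wrist camera it gives the pose at the moment of the call.
- order.close_job(): hands the job in; it is judged then, once.
The state is a dict: "t": time; "joint_positions": joint angles; "joint_vel": joint speeds; "joint_efforts": joint torques, N m; "eef_pos": TCP position; "tool_rot": TCP orientation; "contact_force": force on the tool from outside, world axes, zero at the start; "ft_torque": the same for the moment, N m; "gripper_width": finger opening in m; "grasp_force": force on a finger pad.
Only numpy, scipy, OpenCV 4.12 (cv2) and the standard library are available. Lean on these libraries where they do the work, as an engineer would, in place of code of your own. Each camera call takes 0.05 s, during which the arm holds its last target. There are 200 camera calls.

TASK

Push the brown roller bottle slowly up the blue-railed loading ramp with your fingers until it drops into its seat and lies against the stop at the top, then take the hand away. Only push it: do not pick it up, do not flick it, and do not let it run back down the ramp. Leave the tube rack, the beaker, the timer and the tape where they are.

Things in the scene. Friction and masses are not known exactly. Their poses are not given: they have to be found in the camera images.
- ramp: Fixed loading ramp, 352 mm long, 140 mm wide, aluminium running surface between two low blue rails (inner faces at y +-62 mm, tops 10 to 12 mm above the surface). Origin on the worktop under the middle of its width; x points uphill (level), y across, z up. Black foot lip, 12 mm high, at x -188 to -180; level surface 4 mm high from x -180 to -50, where the 10 degree slope begins.
- crest (a point): Middle of the upper edge of the slope, fixed on the ramp at x +90, y 0, height 28.7 mm (mm in the ramp's frame). The slope rises straight to it from height 4 mm at x -50. Past it the surface steps down 3 mm into the level seat, 25.7 mm high.
- seat (a point): Fixed on the ramp at x +107, y 0, height 67.7 mm: where the bottle's middle is when it lies in the seat against the stop, an upright blue plate with a black rubber pad whose face is at x +149 (top 90 mm above the worktop). In the seat the bottle has about 1.5 mm of play between the crest's edge and the stop, and stays by itself.
- bottle_mid (a point): Middle of the brown roller bottle, on its axis: a lying smooth cylinder 84 mm in diameter, 110 mm long, pale band round it, white cap (46 mm wide, ending 80 mm from the middle) at its +y end; 0.2 to 0.4 kg, rolls freely. Its y axis runs along the bottle, across the ramp; x and z turn as it rolls. It starts at rest on the level foot of the ramp, axis 46 mm above the worktop.
- rack: White tube rack with tubes, 60 x 172 x 47 mm, loose, beside the ramp; origin at the middle of its underside. To be left alone.
- beaker: Clear plastic beaker, 71 mm wide, 94 mm high, loose, beside the ramp; origin at the middle of its underside. To be left alone.
- clock: White laboratory timer with coloured keys, 58 x 72 x 21 mm, loose, beside the ramp; origin at the middle of its underside. To be left alone.
- tape: Roll of green tape lying flat, 75 mm across, 19 mm high, loose, beside the ramp; origin at the middle of its underside. To be left alone.
Not all that is in view belongs to the job. Leave any pink or yellow look-alike of the part that bears bottle_mid alone.

How it is judged:
By the outcome, as a careful person would: the job done as asked, in the order asked, and still so for the second after the job is handed in, with the robot touching nothing.
It also fails if it takes over 35 s, if anything falls off the work surface, if the arm or the gripper's body presses on something with over 40 N, if the wrist force passes 120 N, or if a joint passes its speed limit or range.

## Working session

There is one attempt and no reset: what is moved stays moved. The work goes in short steps, Python scripts to look and compute and a tool call to move; the robot and the scene stay as the last step left them, time stands still between calls to the robot, and variables do not carry over. Pictures are saved under pics/ and viewed, at most 10 in all, crops included, and the job is handed in when it is done.

Besides the shell and the picture viewer there is one more tool, called after "Emit:" as name(argument=value, ...), one argument or row to a line, values as JSON. step_arm: Moves the arm, as the interface text tells. Its arguments: {"type":"object","properties":{"motion":{"type":"array","items":{"type":"object","properties":{"x":{"type":"number"},"y":{"type":"number"},"z":{"type":"number"},"ax":{"type":"number"},"ay":{"type":"number"},"az":{"type":"number"},"grip":{"type":"number"}}}},"force":{"type":"number"}},"required":["motion"]}

```bash
mkdir -p pics; python3 - <<'E'
from bench import bot, grab_frame, camera_model
import cv2,numpy as np
s=bot.sense();print(s['t'],s['eef_pos'],s['tool_rot'])
for n in("scene","top"):
    f=grab_frame(n);cv2.imwrite(f"pics/{n}0.png",f)
    c=camera_model(n);print(n,np.round(c['intrinsics'],1).tolist(),np.round(c['dist'],3),np.round(c['world_from_camera'],3).tolist())
E
```

```text
0.0 [ 0.24555021 -0.68165641  0.23175037] [ 9.85089136e-01  1.72042974e-01 -2.11676117e-04 -7.50902230e-04]
scene [[582.8, 0.0, 313.4], [0.0, 582.8, 237.7], [0.0, 0.0, 1.0]] [0.034 0.    0.    0.    0.   ] [[-0.827, -0.389, 0.407, 0.014], [-0.562, 0.594, -0.575, 0.715], [-0.018, -0.704, -0.71, 1.027], [0.0, 0.0, 0.0, 1.0]]
top [[467.1, 0.0, 318.0], [0.0, 467.1, 245.9], [0.0, 0.0, 1.0]] [-0.01  0.    0.    0.    0.  ] [[0.01, -0.983, 0.181, 0.384], [-1.0, -0.011, -0.009, -0.041], [0.011, -0.181, -0.983, 1.005], [0.0, 0.0, 0.0, 1.0]]
```

View pics/top0.png

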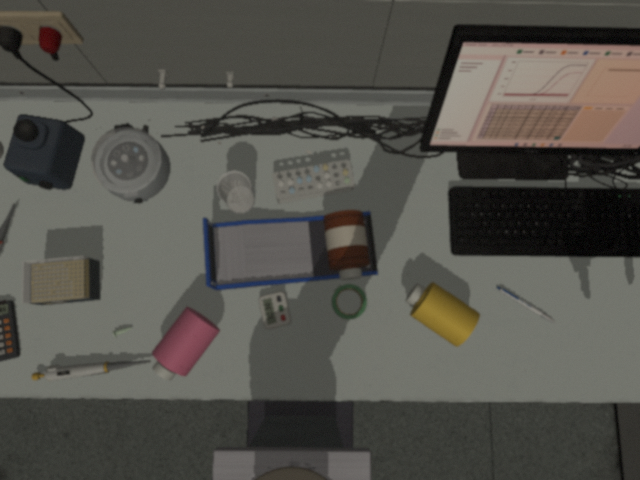

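View pics/scene0.png

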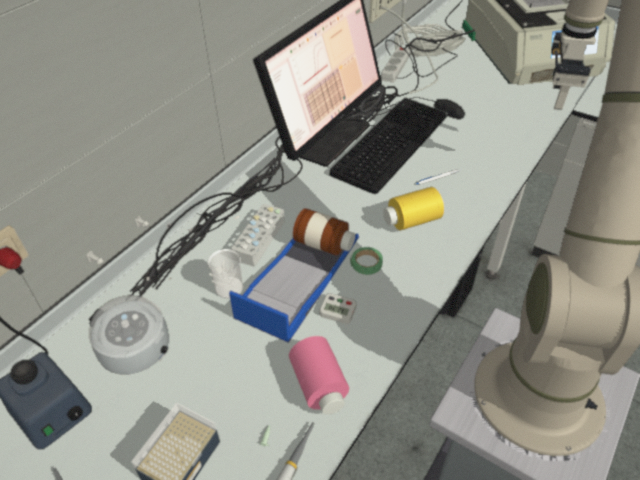

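The top view shows the ramp uphill to image-left, which is world +y. The stop is at column ~208 and the lip at ~374. The brown bottle is at (346,243) with its cap toward the robot, and the pink and yellow look-alikes are at (185,343) and (445,314). The scene view agrees, with the bottle at (322,232) near the foot of the ramp.

```bash
cat > h.py <<'E'
import cv2,numpy as np
from bench import bot,grab_frame,camera_model
def ray(n,uv,cm=None):
    c=cm or camera_model(n);K=np.array(c['intrinsics']);T=np.array(c['world_from_camera'])
    p=cv2.undistortPoints(np.float64(uv).reshape(-1,1,2),K,np.array(c['dist'])).reshape(-1,2)
    d=np.c_[p,np.ones(len(p))]@T[:3,:3].T
    return T[:3,3],d
def plane(n,uv,z,cm=None):
    o,d=ray(n,uv,cm);return o+d*((z-o[2])/d[:,2])[:,None]
def big(m):
    k,l,st,c=cv2.connectedComponentsWithStats(m);i=1+st[1:,4].argmax();return (l==i).astype(np.uint8)*255
E
python3 - <<'E'
from h import *
f=cv2.imread('pics/top0.png');h=cv2.cvtColor(f,cv2.COLOR_BGR2HSV)
roi=np.zeros(f.shape[:2],np.uint8);roi[195:300,190:390]=255
blue=cv2.inRange(h,(105,120,40),(130,255,255))&roi
ys,xs=np.nonzero(blue)
print('blue bbox',xs.min(),xs.max(),ys.min(),ys.max())
for nm,sel in(('far',lambda x,y:(y<230)),('near',lambda x,y:(y>260))):
    P=[]
    for x in range(240,372,4):
        v=ys[(xs==x)&sel(xs,ys)]
        if len(v):P.append((x,v.mean()))
    P=np.array(P);zz=0.015+np.clip((P[:,0]-316)*-0.0021*np.tan(np.radians(10)),0,.025)
    W=np.array([plane('top',[p],z)[0] for p,z in zip(P,zz)])
    vx,vy,x0,y0=cv2.fitLine(np.float32(W[:,:2]),cv2.DIST_HUBER,0,.01,.01).ravel()
    print(nm,'dir deg',np.degrees(np.arctan2(vy,vx)),'pt',x0,y0,'ends',W[0],W[-1])
br=big(cv2.inRange(h,(0,80,30),(14,255,200))&roi)
m=cv2.inRange(h,(0,60,30),(18,255,200))&roi
y,x=np.nonzero(m);print('brown bbox',x.min(),x.max(),y.min(),y.max())
r=cv2.minAreaRect(cv2.findNonZero(m));print(r)
print('mid z.046',plane('top',[r[0]],.046),'box',plane('top',cv2.boxPoints(r),.046).round(3).tolist())
# lip and crest: row profile along the ramp middle line
for row in(228,272): print(row,f[row,300:385].mean(1).astype(int).tolist())
s=cv2.cvtColor(cv2.imread('pics/scene0.png'),cv2.COLOR_BGR2HSV)
m=cv2.inRange(s,(0,100,40),(16,255,220));m[:,:285]=0;m[:,365:]=0;m[:200]=0;m[265:]=0
r=cv2.minAreaRect(cv2.findNonZero(m));print('scene',r,plane('scene',[r[0]],.046))
cv2.imwrite('pics/crop0.png',cv2.resize(f[195:300,190:390],None,fx=4,fy=4,interpolation=cv2.INTER_CUBIC))
E
```

```text
blue bbox 204 376 213 288
far dir deg -83.90828 pt 0.6207926 0.016035987 ends [0.60972315 0.11627617 0.04      ] [ 0.63910599 -0.15808004  0.015     ]
near dir deg -83.248985 pt 0.49103525 5.799893e-05 ends [0.47835052 0.11107149 0.04      ] [ 0.50935445 -0.15679787  0.015     ]
brown bbox 324 369 210 270
((346.1640930175781, 239.20034790039062), (58.97688293457031, 42.29655456542969), 83.1572265625)
mid z.046 [[ 0.57510497 -0.10806375  0.046     ]] box [[0.632, -0.056, 0.046], [0.644, -0.145, 0.046], [0.519, -0.159, 0.046], [0.508, -0.072, 0.046]]
228 [99, 98, 97, 97, 98, 98, 99, 93, 81, 61, 47, 45, 43, 42, 42, 43, 43, 43, 44, 44, 44, 45, 42, 40, 38, 32, 31, 37, 45, 52, 61, 66, 73, 83, 89, 94, 100, 103, 109, 111, 112, 116, 117, 120, 119, 118, 118, 119, 118, 118, 117, 115, 114, 112, 104, 94, 82, 78, 78, 77, 73, 71, 70, 66, 56, 46, 33, 30, 26, 22, 26, 29, 49, 65, 74, 76, 79, 79, 78, 78, 77, 79, 79, 79, 77]
272 [94, 92, 94, 90, 87, 83, 84, 87, 90, 90, 80, 71, 61, 46, 33, 33, 32, 31, 33, 33, 32, 32, 34, 32, 30, 34, 32, 33, 31, 32, 34, 32, 32, 31, 32, 33, 33, 34, 38, 52, 61, 64, 69, 72, 75, 75, 77, 77, 80, 81, 81, 80, 79, 80, 78, 78, 75, 74, 73, 71, 63, 54, 45, 39, 37, 39, 40, 40, 41, 40, 44, 43, 40, 40, 43, 44, 54, 72, 94, 106, 110, 111, 110, 110, 112]
scene ((319.3153381347656, 231.2183837890625), (52.07052230834961, 34.04294967651367), 19.17900848388672) [[ 0.57661674 -0.10640375  0.046     ]]
```

View pics/crop0.png

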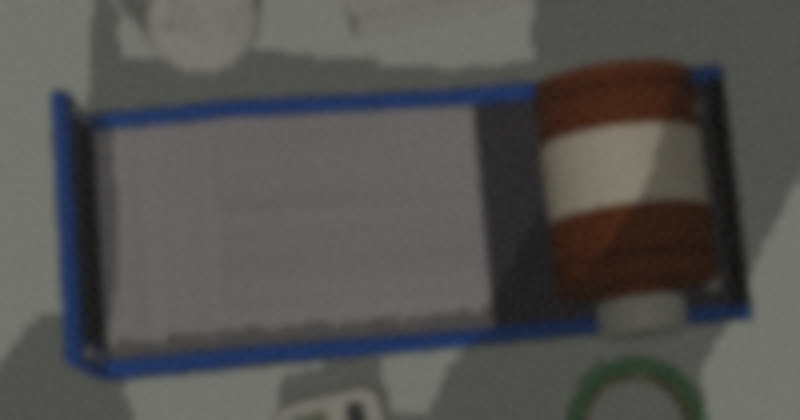

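Crop: slope start is at column ~310, the lip at ~371, and the bottle lies between them. The ramp runs uphill at 96.5°, with its origin near (0.555, 0.017). The bottle is at ramp x ≈ -125 mm. I measure 133 mm between lip and slope start where the given sizes make it 134, and 131 mm between rails where I expect 132.

The first move goes above and behind the bottle.

Emit:
step_arm(
  motion=[
    {"x": 0.04,"y": -0.03,"az": -0.11,"grip": 90},
    {"x": 0.08,"y": -0.06,"az": -0.22,"grip": 90},
    {"x": 0.12,"y": -0.09,"az": -0.33,"grip": 90},
    {"x": 0.16,"y": -0.12,"az": -0.44,"grip": 90},
    {"x": 0.2,"y": -0.15,"az": -0.55,"grip": 90},
  ],
)

```text
$.motion[0]: bad value
```

```bash
cat >> h.py <<'E'
from scipy.spatial.transform import Rotation as R
O=np.array([.555,.0166]);A=np.radians(96.5);U=np.array([np.cos(A),np.sin(A)]);V=np.array([-U[1],U[0]])
def st(goal=None):
    s=bot.sense();p=s['eef_pos'];M=R.from_quat(s['tool_rot']).as_matrix()
    q=p[:2]-O;print('t',s['t'],'ramp x,y',(q@U).round(4),(q@V).round(4),'z',p[2].round(4),'F',np.round(s['contact_force'],1),'w',s['gripper_width'],'q',np.round(s['joint_positions'],2))
    G=np.c_[V*0+U,-V];Mg=np.array([[U[0],-V[0],0],[U[1],-V[1],0],[0,0,-1]])
    print('turn',R.from_matrix(M.T@Mg).as_rotvec().round(3))
    if goal is not None:
        w=np.r_[O+U*goal[0]+V*goal[1],goal[2]];print('shift',(M.T@(w-p)).round(4))
E
python3 -c "
from h import *
st((-.2,0,.2))"
```

```text
t 0.1 ramp x,y -0.6588 0.3865 z 0.2319 F [-1.1 -0.5 -0.2] w 0.09272647269616463 q [ 1.15  0.6  -0.    1.6   0.    0.94 -0.08]
turn [-1.000e-03 -1.000e-03 -1.338e+00]
shift [ 0.4818 -0.3574  0.0323]
```

Emit:
step_arm(
  motion=[
    {"x": 0.04,"y": -0.03,"z": 0,"ax": 0,"ay": 0,"az": -0.11,"grip": 90},
    {"x": 0.08,"y": -0.06,"z": 0,"ax": 0,"ay": 0,"az": -0.22,"grip": 90},
    {"x": 0.12,"y": -0.09,"z": 0,"ax": 0,"ay": 0,"az": -0.33,"grip": 90},
    {"x": 0.16,"y": -0.12,"z": 0,"ax": 0,"ay": 0,"az": -0.44,"grip": 90},
    {"x": 0.2,"y": -0.15,"z": 0,"ax": 0,"ay": 0,"az": -0.55,"grip": 90},
  ],
)

```text
t: 0.6
eef_pos: [0.3837, -0.4713, 0.2324]
tool_rot: [0.9, 0.435, -0.0, -0.0]
contact_force: [1.2, -0.4, -0.6]
gripper_width: 0.0609
grasp_force: 0.0
```

```bash
python3 -c "
from h import *
st((-.2,0,.2))"
```

```text
t 0.6 ramp x,y -0.4654 0.2255 z 0.2324 F [ 1.2 -0.4 -0.6] w 0.06091455125898507 q [ 0.91  0.46 -0.17  1.87  0.1   0.82  0.02]
turn [-0.    -0.    -0.784]
shift [ 0.3471 -0.0278  0.0325]
```

Emit:
step_arm(
  motion=[
    {"x": 0.04,"y": -0.003,"z": 0,"ax": 0,"ay": 0,"az": -0.13,"grip": 90},
    {"x": 0.08,"y": -0.006,"z": 0,"ax": 0,"ay": 0,"az": -0.26,"grip": 90},
    {"x": 0.12,"y": -0.009,"z": 0,"ax": 0,"ay": 0,"az": -0.39,"grip": 90},
    {"x": 0.16,"y": -0.012,"z": 0,"ax": 0,"ay": 0,"az": -0.52,"grip": 90},
    {"x": 0.2,"y": -0.015,"z": 0,"ax": 0,"ay": 0,"az": -0.65,"grip": 90},
  ],
)

```text
t: 1.1
eef_pos: [0.4969, -0.3062, 0.2325]
tool_rot: [0.714, 0.7, -0.0, -0.0]
contact_force: [1.1, -0.2, -0.4]
gripper_width: 0.0598
grasp_force: 0.0
```

```bash
python3 -c "
from h import *
st((-.2,0,.2))"
```

```text
t 1.1 ramp x,y -0.3141 0.0943 z 0.2325 F [ 1.1 -0.2 -0.4] w 0.0598378635766553 q [ 0.71  0.45 -0.37  1.91  0.22  0.81  0.21]
turn [-0.    -0.    -0.133]
shift [0.1256 0.0783 0.0325]
```

Emit:
step_arm(
  motion=[
    {"x": 0.03,"y": 0.02,"z": 0,"ax": 0,"ay": 0,"az": -0.06,"grip": 90},
    {"x": 0.06,"y": 0.045,"z": 0,"ax": 0,"ay": 0,"az": -0.133,"grip": 90},
    {"x": 0.09,"y": 0.07,"z": 0,"ax": 0,"ay": 0,"az": -0.133,"grip": 90},
    {"x": 0.106,"y": 0.081,"z": 0.02,"ax": 0,"ay": 0,"az": -0.133,"grip": 90},
    {"x": 0.106,"y": 0.081,"z": 0.05,"ax": 0,"ay": 0,"az": -0.133,"grip": 90},
  ],
)

```text
t: 1.6
eef_pos: [0.5831, -0.2001, 0.1834]
tool_rot: [0.666, 0.746, 0.002, 0.001]
contact_force: [-0.3, -0.6, -0.1]
gripper_width: 0.0602
grasp_force: 0.0
```

```bash
python3 -c "
from h import *
st((-.2,0,.06))
n='wrist';c=camera_model(n);f=grab_frame(n);cv2.imwrite('pics/w1.png',f);print(np.round(c['world_from_camera'],3).tolist())
cv2.imwrite('pics/t1.png',cv2.resize(grab_frame('top')[190:310,190:410],None,fx=3,fy=3))"
```

```text
t 1.6 ramp x,y -0.2185 -0.0034 z 0.1834 F [-0.3 -0.6 -0.1] w 0.06024215076844829 q [ 0.5   0.55 -0.38  1.89  0.29  0.75  0.07]
turn [ 0.004 -0.    -0.001]
shift [ 0.0185 -0.0039  0.1234]
[[0.994, 0.108, 0.032, 0.574], [0.113, -0.964, -0.24, -0.134], [0.005, 0.242, -0.97, 0.335], [0.0, 0.0, 0.0, 1.0]]
```

View pics/w1.png

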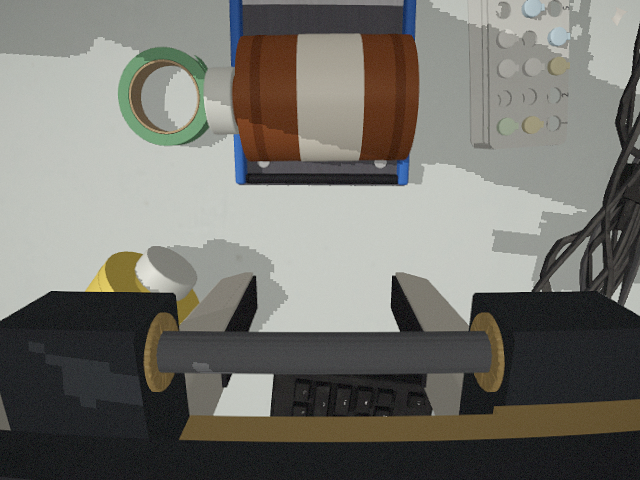

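The wrist view shows the bottle square between the rails (columns 235–418, rows 34–160). The lip is at row ~183. The fingers (columns 250–395) are centred on it.

```bash
python3 -c "
from h import *
P=plane('wrist',[(327,34),(327,160),(250,100),(415,100)],.046)
print(((P[:,:2]-O)@U).round(4),((P[:,:2]-O)@V).round(4))
P=plane('wrist',[(327,184),(239,180),(410,180)],.012)
print('lip -188',((P[:,:2]-O)@U).round(4),((P[:,:2]-O)@V).round(4))
o,d=ray('wrist',[(327,34),(327,160)]);d/=np.linalg.norm(d,axis=1)[:,None]
o2=np.r_[(o[:2]-O)@U,o[2]]
b=(d[0]+d[1]);b2=np.r_[b[:2]@U,b[2]];k=(.046-o2[1])/b2[1];print('axis x',o2[0]+k*b2[0],'r',abs(k)*np.linalg.norm(b2)*np.sin(np.arccos(d[0]@d[1])/2))
"
```

```text
[-0.0847 -0.1683 -0.127  -0.1274] [ 0.0005  0.0007  0.0537 -0.06  ]
lip -188 [-0.1891 -0.1855 -0.1859] [ 0.0006  0.0713 -0.066 ]
axis x -0.12706262086697762 r 0.041206489334079104
```

Emit:
step_arm(
  motion=[
    {"x": 0,"y": -0.002,"z": 0.03,"ax": 0.002,"ay": 0,"az": 0,"grip": 90},
    {"x": 0,"y": -0.004,"z": 0.06,"ax": 0.004,"ay": 0,"az": 0,"grip": 90},
    {"x": 0,"y": -0.004,"z": 0.09,"ax": 0.004,"ay": 0,"az": 0,"grip": 90},
    {"x": 0,"y": -0.004,"z": 0.115,"ax": 0.004,"ay": 0,"az": 0,"grip": 90},
    {"x": 0,"y": -0.004,"z": 0.131,"ax": 0.004,"ay": 0,"az": 0,"grip": 90},
  ],
)

```text
t: 2.2
eef_pos: [0.5753, -0.205, 0.0507]
tool_rot: [0.668, 0.744, -0.002, -0.002]
contact_force: [0.0, 0.0, 0.6]
gripper_width: 0.0602
grasp_force: 0.0
```

Emit:
step_arm(
  motion=[
    {"x": 0.006,"y": 0,"z": 0,"ax": 0,"ay": 0,"az": 0,"grip": 90},
    {"x": 0.012,"y": 0,"z": 0,"ax": 0,"ay": 0,"az": 0,"grip": 90},
    {"x": 0.017,"y": 0,"z": 0,"ax": 0,"ay": 0,"az": 0,"grip": 90},
    {"x": 0.021,"y": 0,"z": 0,"ax": 0,"ay": 0,"az": 0,"grip": 90},
    {"x": 0.024,"y": 0,"z": 0,"ax": 0,"ay": 0,"az": 0,"grip": 90},
  ],
)

```text
t: 2.7
eef_pos: [0.5737, -0.1798, 0.0526]
tool_rot: [0.668, 0.744, -0.001, -0.001]
contact_force: [0.3, -0.5, -0.5]
gripper_width: 0.06
grasp_force: 0.0
```

```bash
python3 -c "
from h import *
st((-.2,0,.052))"
```

```text
t 2.7 ramp x,y -0.1973 0.0036 z 0.0526 F [ 0.3 -0.5 -0.5] w 0.0600487316139837 q [ 0.39  0.71 -0.27  2.    0.39  0.48 -0.06]
turn [-0.003  0.    -0.005]
shift [-0.0027  0.0036  0.0006]
```

Emit:
step_arm(
  motion=[
    {"x": 0.004,"y": 0.001,"z": 0,"ax": 0,"ay": 0,"az": -0.002,"grip": 90},
    {"x": 0.008,"y": 0.002,"z": 0,"ax": 0,"ay": 0,"az": -0.004,"grip": 90},
    {"x": 0.012,"y": 0.003,"z": 0,"ax": 0,"ay": 0,"az": -0.005,"grip": 90},
    {"x": 0.016,"y": 0.003,"z": 0,"ax": 0,"ay": 0,"az": -0.005,"grip": 90},
    {"x": 0.02,"y": 0.003,"z": 0,"ax": 0,"ay": 0,"az": -0.005,"grip": 90},
  ],
)

```text
t: 3.2
eef_pos: [0.5742, -0.1597, 0.0515]
tool_rot: [0.666, 0.746, -0.002, -0.001]
contact_force: [-0.2, -0.6, 0.0]
gripper_width: 0.0606
grasp_force: 0.0
```

Emit:
step_arm(
  motion=[
    {"x": 0.004,"y": 0,"z": 0,"ax": 0,"ay": 0,"az": 0,"grip": 90},
    {"x": 0.008,"y": 0,"z": 0,"ax": 0,"ay": 0,"az": 0,"grip": 90},
    {"x": 0.012,"y": 0,"z": 0,"ax": 0,"ay": 0,"az": 0,"grip": 90},
    {"x": 0.016,"y": 0,"z": 0,"ax": 0,"ay": 0,"az": 0,"grip": 90},
    {"x": 0.02,"y": 0,"z": 0,"ax": 0,"ay": 0,"az": 0,"grip": 90},
  ],
)

```text
t: 3.7
eef_pos: [0.5719, -0.1399, 0.0516]
tool_rot: [0.666, 0.746, -0.002, -0.001]
contact_force: [0.2, 0.1, -0.5]
gripper_width: 0.0601
grasp_force: 0.1
```

Emit:
step_arm(
  motion=[
    {"x": 0.004,"y": 0,"z": 0,"ax": 0,"ay": 0,"az": 0,"grip": 90},
    {"x": 0.008,"y": 0,"z": 0,"ax": 0,"ay": 0,"az": 0,"grip": 90},
    {"x": 0.012,"y": 0,"z": 0,"ax": 0,"ay": 0,"az": 0,"grip": 90},
    {"x": 0.016,"y": 0,"z": 0,"ax": 0,"ay": 0,"az": 0,"grip": 90},
    {"x": 0.02,"y": 0,"z": 0,"ax": 0,"ay": 0,"az": 0,"grip": 90},
  ],
)

```text
t: 4.2
eef_pos: [0.5696, -0.12, 0.0516]
tool_rot: [0.666, 0.746, -0.002, -0.001]
contact_force: [0.3, 0.1, -0.2]
gripper_width: 0.06
grasp_force: 0.1
```

```bash
cat >> h.py <<'E'
def look(zax):
    st()
    cm=camera_model('wrist');f=grab_frame('wrist');h=cv2.cvtColor(f,cv2.COLOR_BGR2HSV)
    m=big(cv2.inRange(h,(3,110,40),(16,255,200)));m[290:]=0
    y,x=np.nonzero(m);print('brown px',x.min(),x.max(),y.min(),y.max())
    p=plane('wrist',[(x.mean(),y.min()),(x.mean(),y.max())],zax,cm);q=(p[:,:2]-O);print('silh ramp x',(q@U).round(4),'y',(q@V).round(4))
    return f
E
python3 -c "
from h import *
f=look(.046);cv2.imwrite('pics/w2.png',f)"
```

```text
t 4.2 ramp x,y -0.1374 0.0009 z 0.0516 F [ 0.3  0.1 -0.2] w 0.059980181260750595 q [ 0.28  0.69 -0.26  2.05  0.38  0.45 -0.15]
turn [-0.004 -0.    -0.   ]
brown px 159 291 65 285
silh ramp x [-0.0434 -0.1308] y [0.0385 0.0433]
```

View pics/w2.png

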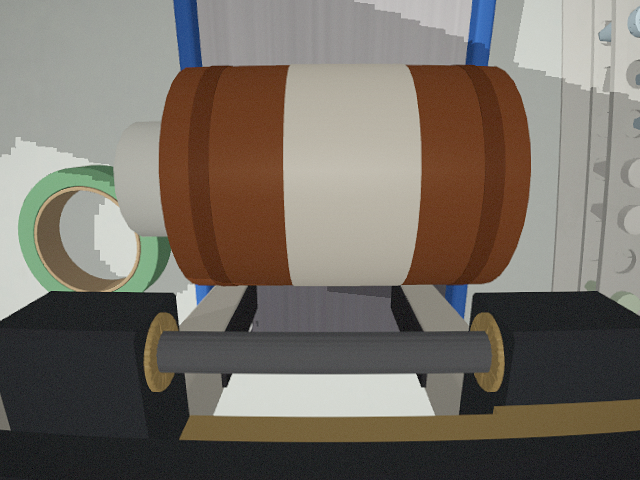

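The bottle is square and sits just ahead of the fingers (rear edge at row ~285, centre at ramp x ≈ -0.087). I'll keep pushing, rising with the slope.

Emit:
step_arm(
  motion=[
    {"x": 0.004,"y": 0,"z": 0,"ax": 0,"ay": 0,"az": 0,"grip": 90},
    {"x": 0.008,"y": 0,"z": 0,"ax": 0,"ay": 0,"az": 0,"grip": 90},
    {"x": 0.012,"y": 0,"z": 0,"ax": 0,"ay": 0,"az": 0,"grip": 90},
    {"x": 0.016,"y": 0,"z": 0,"ax": 0,"ay": 0,"az": 0,"grip": 90},
    {"x": 0.02,"y": 0,"z": 0,"ax": 0,"ay": 0,"az": 0,"grip": 90},
  ],
)

```text
t: 4.75
eef_pos: [0.5674, -0.1001, 0.0516]
tool_rot: [0.666, 0.746, -0.002, -0.001]
contact_force: [0.7, 0.3, 0.9]
gripper_width: 0.0602
grasp_force: 0.0
```

Emit:
step_arm(
  motion=[
    {"x": 0.004,"y": 0,"z": 0,"ax": 0,"ay": 0,"az": 0,"grip": 90},
    {"x": 0.008,"y": 0,"z": 0,"ax": 0,"ay": 0,"az": 0,"grip": 90},
    {"x": 0.012,"y": 0,"z": 0,"ax": 0,"ay": 0,"az": 0,"grip": 90},
    {"x": 0.016,"y": 0,"z": -0.0007,"ax": 0,"ay": 0,"az": 0,"grip": 90},
    {"x": 0.02,"y": 0,"z": -0.0014,"ax": 0,"ay": 0,"az": 0,"grip": 90},
  ],
)

```text
t: 5.25
eef_pos: [0.5653, -0.0812, 0.0532]
tool_rot: [0.666, 0.746, -0.002, -0.001]
contact_force: [0.7, -3.9, 3.5]
gripper_width: 0.0603
grasp_force: 2.1
```

Emit:
step_arm(
  motion=[
    {"x": 0.004,"y": 0,"z": -0.0007,"ax": 0,"ay": 0,"az": 0,"grip": 90},
    {"x": 0.008,"y": 0,"z": -0.0014,"ax": 0,"ay": 0,"az": 0,"grip": 90},
    {"x": 0.012,"y": 0,"z": -0.0021,"ax": 0,"ay": 0,"az": 0,"grip": 90},
    {"x": 0.016,"y": 0,"z": -0.0028,"ax": 0,"ay": 0,"az": 0,"grip": 90},
    {"x": 0.02,"y": 0,"z": -0.0035,"ax": 0,"ay": 0,"az": 0,"grip": 90},
  ],
)

```text
t: 5.75
eef_pos: [0.5629, -0.0604, 0.0565]
tool_rot: [0.666, 0.746, -0.002, -0.001]
contact_force: [-0.4, -3.7, 2.4]
gripper_width: 0.0601
grasp_force: 2.0
```

Emit:
step_arm(
  motion=[
    {"x": 0.004,"y": 0,"z": -0.0007,"ax": 0,"ay": 0,"az": 0,"grip": 90},
    {"x": 0.008,"y": 0,"z": -0.0014,"ax": 0,"ay": 0,"az": 0,"grip": 90},
    {"x": 0.012,"y": 0,"z": -0.0021,"ax": 0,"ay": 0,"az": 0,"grip": 90},
    {"x": 0.016,"y": 0,"z": -0.0028,"ax": 0,"ay": 0,"az": 0,"grip": 90},
    {"x": 0.02,"y": 0,"z": -0.0035,"ax": 0,"ay": 0,"az": 0,"grip": 90},
  ],
)

```text
t: 6.25
eef_pos: [0.5606, -0.0405, 0.0601]
tool_rot: [0.666, 0.746, -0.002, -0.001]
contact_force: [-0.2, -4.2, 2.8]
gripper_width: 0.0601
grasp_force: 2.0
```

```bash
python3 -c "
from h import *
f=look(.055);cv2.imwrite('pics/w3.png',f)"
```

```text
t 6.25 ramp x,y -0.0574 0.0009 z 0.0601 F [-0.2 -4.2  2.8] w 0.060148309936480536 q [ 0.13  0.67 -0.24  2.09  0.36  0.43 -0.27]
turn [-0.004  0.    -0.   ]
brown px 158 290 66 285
silh ramp x [ 0.0362 -0.0505] y [0.0387 0.0435]
```

View pics/w3.png

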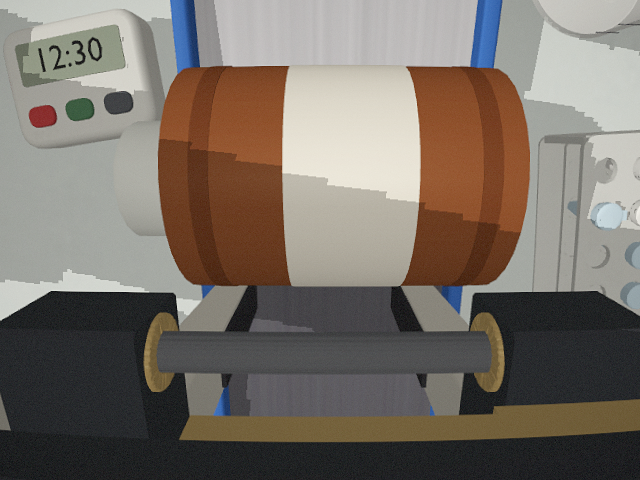

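The bottle is still square and in steady contact, with about 4 N of push and its rear edge at row ~285. I'll continue up.

Emit:
step_arm(
  motion=[
    {"x": 0.004,"y": 0,"z": -0.0007,"ax": 0,"ay": 0,"az": 0,"grip": 90},
    {"x": 0.008,"y": 0,"z": -0.0014,"ax": 0,"ay": 0,"az": 0,"grip": 90},
    {"x": 0.012,"y": 0,"z": -0.0021,"ax": 0,"ay": 0,"az": 0,"grip": 90},
    {"x": 0.016,"y": 0,"z": -0.0028,"ax": 0,"ay": 0,"az": 0,"grip": 90},
    {"x": 0.02,"y": 0,"z": -0.0035,"ax": 0,"ay": 0,"az": 0,"grip": 90},
  ],
)

```text
t: 6.8
eef_pos: [0.5583, -0.0206, 0.0635]
tool_rot: [0.666, 0.746, -0.002, -0.001]
contact_force: [1.0, -4.9, 2.1]
gripper_width: 0.0602
grasp_force: 2.0
```

Emit:
step_arm(
  motion=[
    {"x": 0.004,"y": 0,"z": -0.0007,"ax": 0,"ay": 0,"az": 0,"grip": 90},
    {"x": 0.008,"y": 0,"z": -0.0014,"ax": 0,"ay": 0,"az": 0,"grip": 90},
    {"x": 0.012,"y": 0,"z": -0.0021,"ax": 0,"ay": 0,"az": 0,"grip": 90},
    {"x": 0.016,"y": 0,"z": -0.0028,"ax": 0,"ay": 0,"az": 0,"grip": 90},
    {"x": 0.02,"y": 0,"z": -0.0035,"ax": 0,"ay": 0,"az": 0,"grip": 90},
  ],
)

```text
t: 7.3
eef_pos: [0.5561, -0.0008, 0.067]
tool_rot: [0.666, 0.746, -0.002, -0.001]
contact_force: [0.1, -5.2, 3.1]
gripper_width: 0.0601
grasp_force: 2.0
```

Emit:
step_arm(
  motion=[
    {"x": 0.004,"y": 0,"z": -0.0007,"ax": 0,"ay": 0,"az": 0,"grip": 90},
    {"x": 0.008,"y": 0,"z": -0.0014,"ax": 0,"ay": 0,"az": 0,"grip": 90},
    {"x": 0.012,"y": 0,"z": -0.0021,"ax": 0,"ay": 0,"az": 0,"grip": 90},
    {"x": 0.016,"y": 0,"z": -0.0028,"ax": 0,"ay": 0,"az": 0,"grip": 90},
    {"x": 0.02,"y": 0,"z": -0.0035,"ax": 0,"ay": 0,"az": 0,"grip": 90},
  ],
)

```text
t: 7.8
eef_pos: [0.5539, 0.0191, 0.0705]
tool_rot: [0.666, 0.746, -0.002, -0.001]
contact_force: [0.7, -3.6, 2.9]
gripper_width: 0.0601
grasp_force: 2.0
```

Emit:
step_arm(
  motion=[
    {"x": 0.004,"y": 0,"z": -0.0007,"ax": 0,"ay": 0,"az": 0,"grip": 90},
    {"x": 0.007,"y": 0,"z": -0.0012,"ax": 0,"ay": 0,"az": 0,"grip": 90},
    {"x": 0.01,"y": 0,"z": -0.0018,"ax": 0,"ay": 0,"az": 0,"grip": 90},
    {"x": 0.013,"y": 0,"z": -0.0023,"ax": 0,"ay": 0,"az": 0,"grip": 90},
    {"x": 0.015,"y": 0,"z": -0.0026,"ax": 0,"ay": 0,"az": 0,"grip": 90},
  ],
)

```text
t: 8.3
eef_pos: [0.5523, 0.034, 0.0731]
tool_rot: [0.666, 0.746, -0.001, -0.001]
contact_force: [-0.5, -4.1, 2.5]
gripper_width: 0.0602
grasp_force: 2.0
```

```bash
python3 -c "
from h import *
f=look(.066);cv2.imwrite('pics/w4.png',f)"
```

```text
t 8.3 ramp x,y 0.0176 0.0007 z 0.0731 F [-0.5 -4.1  2.5] w 0.060222824940006754 q [-0.    0.64 -0.23  2.11  0.33  0.44 -0.38]
turn [-0.004 -0.    -0.   ]
brown px 157 290 66 285
silh ramp x [0.1116 0.0237] y [0.0392 0.0441]
```

Emit:
step_arm(
  motion=[
    {"x": 0.002,"y": 0,"z": -0.0004,"ax": 0,"ay": 0,"az": 0,"grip": 90},
    {"x": 0.004,"y": 0,"z": -0.0007,"ax": 0,"ay": 0,"az": 0,"grip": 90},
    {"x": 0.006,"y": 0,"z": -0.0011,"ax": 0,"ay": 0,"az": 0,"grip": 90},
    {"x": 0.008,"y": 0,"z": -0.0014,"ax": 0,"ay": 0,"az": 0,"grip": 90},
    {"x": 0.01,"y": 0,"z": -0.0018,"ax": 0,"ay": 0,"az": 0,"grip": 90},
  ],
)

```text
t: 8.85
eef_pos: [0.5511, 0.0438, 0.0749]
tool_rot: [0.666, 0.746, -0.002, -0.001]
contact_force: [0.3, -4.1, 2.8]
gripper_width: 0.0604
grasp_force: 2.0
```

Emit:
step_arm(
  motion=[
    {"x": 0.002,"y": 0,"z": -0.0003,"ax": 0,"ay": 0,"az": 0,"grip": 90},
    {"x": 0.004,"y": 0,"z": -0.0005,"ax": 0,"ay": 0,"az": 0,"grip": 90},
    {"x": 0.006,"y": 0,"z": -0.0008,"ax": 0,"ay": 0,"az": 0,"grip": 90},
    {"x": 0.008,"y": 0,"z": -0.001,"ax": 0,"ay": 0,"az": 0,"grip": 90},
    {"x": 0.01,"y": 0,"z": -0.001,"ax": 0,"ay": 0,"az": 0,"grip": 90},
  ],
)

```text
t: 9.35
eef_pos: [0.55, 0.0544, 0.0758]
tool_rot: [0.666, 0.746, -0.001, -0.002]
contact_force: [0.4, -0.3, -0.4]
gripper_width: 0.0599
grasp_force: 0.1
```

Emit:
step_arm(
  motion=[
    {"x": 0.002,"y": 0,"z": 0,"ax": 0,"ay": 0,"az": 0,"grip": 90},
    {"x": 0.004,"y": 0,"z": 0,"ax": 0,"ay": 0,"az": 0,"grip": 90},
    {"x": 0.006,"y": 0,"z": 0,"ax": 0,"ay": 0,"az": 0,"grip": 90},
    {"x": 0.008,"y": 0,"z": 0,"ax": 0,"ay": 0,"az": 0,"grip": 90},
    {"x": 0.01,"y": 0,"z": 0,"ax": 0,"ay": 0,"az": 0,"grip": 90},
  ],
)

```text
t: 9.85
eef_pos: [0.5489, 0.0637, 0.0759]
tool_rot: [0.666, 0.746, -0.001, -0.001]
contact_force: [-0.4, -0.3, 0.8]
gripper_width: 0.0599
grasp_force: 0.0
```

```bash
python3 -c "
from h import *
f=look(.0677);cv2.imwrite('pics/w5.png',f)"
```

```text
t 9.85 ramp x,y 0.0475 0.0007 z 0.0759 F [-0.4 -0.3  0.8] w 0.05989356855704129 q [-0.06  0.63 -0.23  2.11  0.32  0.44 -0.42]
turn [-0.004 -0.    -0.   ]
brown px 159 289 42 263
silh ramp x [0.1503 0.0631] y [0.0387 0.0433]
```

View pics/w5.png

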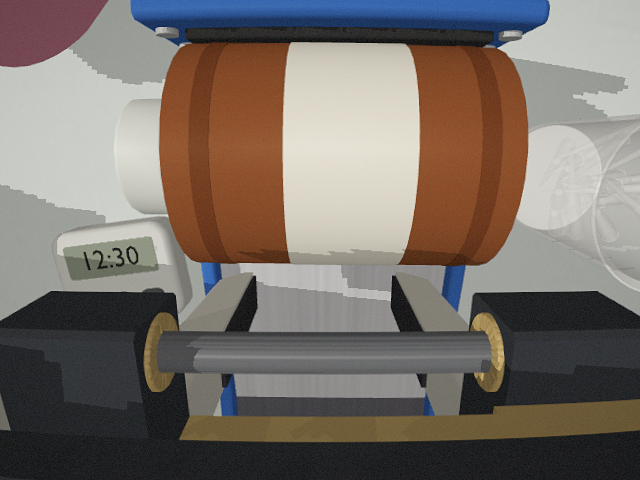

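The bottle has dropped over the crest. Its front edge is at row ~42, at the black pad, and its centre is at ramp x ≈ 0.107. A slow nudge will make sure it is against the stop.

Emit:
step_arm(
  motion=[
    {"x": 0.002,"y": 0,"z": 0,"ax": 0,"ay": 0,"az": 0,"grip": 90},
    {"x": 0.004,"y": 0,"z": 0,"ax": 0,"ay": 0,"az": 0,"grip": 90},
    {"x": 0.006,"y": 0,"z": 0,"ax": 0,"ay": 0,"az": 0,"grip": 90},
    {"x": 0.007,"y": 0,"z": 0,"ax": 0,"ay": 0,"az": 0,"grip": 90},
    {"x": 0.008,"y": 0,"z": 0,"ax": 0,"ay": 0,"az": 0,"grip": 90},
  ],
)

```text
t: 10.4
eef_pos: [0.548, 0.0715, 0.0759]
tool_rot: [0.666, 0.746, -0.002, -0.001]
contact_force: [-0.2, -1.2, 0.4]
gripper_width: 0.06
grasp_force: 0.8
```

Emit:
step_arm(
  motion=[
    {"x": 0.0005,"y": 0,"z": 0,"ax": 0,"ay": 0,"az": 0,"grip": 90},
    {"x": 0.001,"y": 0,"z": 0,"ax": 0,"ay": 0,"az": 0,"grip": 90},
  ],
)

```text
t: 10.6
eef_pos: [0.5481, 0.0719, 0.076]
tool_rot: [0.666, 0.746, -0.002, -0.001]
contact_force: [0.3, -3.7, 1.2]
gripper_width: 0.0602
grasp_force: 1.9
```

Emit:
step_arm(
  motion=[
    {"x": 0.0005,"y": 0,"z": 0,"ax": 0,"ay": 0,"az": 0,"grip": 90},
    {"x": 0.001,"y": 0,"z": 0,"ax": 0,"ay": 0,"az": 0,"grip": 90},
    {"x": 0.001,"y": 0,"z": 0,"ax": 0,"ay": 0,"az": 0,"grip": 90},
  ],
)

```text
t: 10.9
eef_pos: [0.5481, 0.072, 0.076]
tool_rot: [0.667, 0.745, -0.002, -0.001]
contact_force: [1.7, -5.7, 1.9]
gripper_width: 0.0599
grasp_force: 3.0
```

The force rises with no further travel, so the bottle is against the stop. Backing away.

Emit:
step_arm(
  motion=[
    {"x": -0.002,"y": 0,"z": 0,"ax": 0,"ay": 0,"az": 0,"grip": 90},
    {"x": -0.005,"y": 0,"z": 0,"ax": 0,"ay": 0,"az": 0,"grip": 90},
    {"x": -0.012,"y": 0,"z": 0,"ax": 0,"ay": 0,"az": 0,"grip": 90},
    {"x": -0.025,"y": 0,"z": -0.005,"ax": 0,"ay": 0,"az": 0,"grip": 90},
    {"x": -0.045,"y": 0,"z": -0.015,"ax": 0,"ay": 0,"az": 0,"grip": 90},
  ],
)

```text
t: 11.4
eef_pos: [0.5526, 0.0286, 0.0907]
tool_rot: [0.665, 0.747, -0.002, -0.002]
contact_force: [0.4, -0.1, 1.0]
gripper_width: 0.0602
grasp_force: 0.0
```

Emit:
step_arm(
  motion=[
    {"x": -0.02,"y": 0,"z": -0.02,"ax": 0,"ay": 0,"az": 0,"grip": 90},
    {"x": -0.03,"y": 0,"z": -0.05,"ax": 0,"ay": 0,"az": 0,"grip": 90},
    {"x": -0.04,"y": 0,"z": -0.08,"ax": 0,"ay": 0,"az": 0,"grip": 90},
    {"x": -0.04,"y": 0,"z": -0.1,"ax": 0,"ay": 0,"az": 0,"grip": 90},
    {"x": -0.04,"y": 0,"z": -0.11,"ax": 0,"ay": 0,"az": 0,"grip": 90},
  ],
)

```text
t: 11.9
eef_pos: [0.5584, -0.0124, 0.203]
tool_rot: [0.667, 0.745, -0.001, -0.0]
contact_force: [1.2, 0.8, -0.5]
gripper_width: 0.06
grasp_force: 0.0
```

Emit:
step_arm(
  motion=[
    {"x": 0,"y": 0,"z": 0,"ax": 0,"ay": 0,"az": 0,"grip": 90},
    {"x": 0,"y": 0,"z": 0,"ax": 0,"ay": 0,"az": 0,"grip": 90},
    {"x": 0,"y": 0,"z": 0,"ax": 0,"ay": 0,"az": 0,"grip": 90},
    {"x": 0,"y": 0,"z": 0,"ax": 0,"ay": 0,"az": 0,"grip": 90},
    {"x": 0,"y": 0,"z": 0,"ax": 0,"ay": 0,"az": 0,"grip": 90},
  ],
)

```text
t: 12.4
eef_pos: [0.5576, -0.0108, 0.2001]
tool_rot: [0.666, 0.746, -0.002, -0.002]
contact_force: [-1.5, -0.9, -0.5]
gripper_width: 0.0601
grasp_force: 0.0
```

```bash
python3 -c "
from h import *
f=look(.0677);cv2.imwrite('pics/w6.png',f)"
```

```text
t 12.4 ramp x,y -0.0275 0.0005 z 0.2001 F [-1.5 -0.9 -0.5] w 0.06014754292037167 q [ 0.16  0.46 -0.34  2.    0.23  0.72 -0.21]
turn [-0.005 -0.     0.   ]
brown px 236 305 0 99
silh ramp x [0.1293 0.0658] y [0.0363 0.0376]
```

View pics/w6.png

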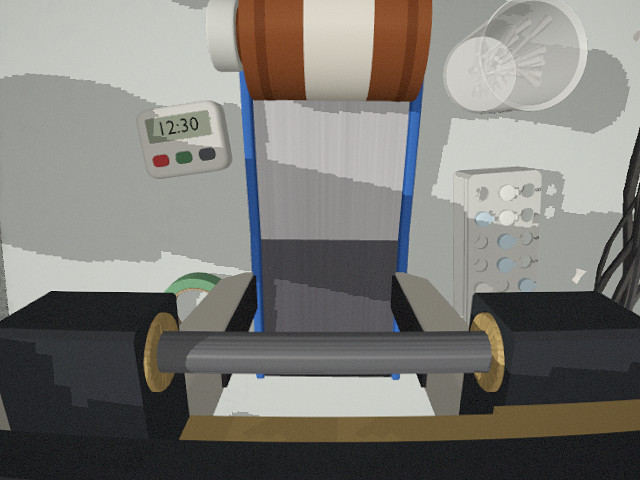

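The bottle stayed seated with its rear edge at row ~99, the rack, beaker, timer and tape are still beside the ramp, and the hand is clear.

```bash
python3 -c "
from bench import order
print(order.close_job())"
```

```text
the job is handed in; nothing more can be done
None
```

The brown bottle was pushed slowly up the ramp into its seat and against the stop, the hand was taken clear with the rack, beaker, timer and tape left alone, and the job was handed in at about 12.5 s.

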